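Turn the settled glaze jar on its lid, then set it upright on the tile

TASK

The glaze in the closed square blue jar has settled: turn the jar upside down, stand it on its lid on the black rubber mat and leave it standing there with your hand off it for a good second, then turn it right way up again and set it standing upright in the middle of the terracotta tile. Never let the jar drop or topple; laying it down on its side for a new grip is fine. Leave the round jar, the white tub and the wooden tool where they are.

Things in the scene. Friction and masses are not known exactly. Their poses are not given: they have to be found in the camera images.
- glaze_jar: Rigid closed blue jar, paper labels, black screw lid fixed on. Body 50 x 50 mm, flat-sided, 74 mm tall; lid 46 mm across, from 82 to 100 mm height (top). 0.28 to 0.56 kg. Starts upright on the bare table (z = 0), any yaw. Origin: centre of underside; z to the lid, x and y square to the flat sides. Lies steadily on a flat side, axis 25 mm up, lid clear.
- lid_top (a point): Centre of the lid's flat top, 100 mm from the underside along the jar's z.
- mat: Black rubber mat, 130 x 130 mm, 4 mm thick, fixed to the table. Origin: centre of its underside, at table height; z up, x and y along its edges.
- tile: Terracotta tile, 120 x 120 mm, 8 mm thick, fixed to the table. Origin: centre of its underside, at table height; z up, x and y along its edges.
- round_jar: Bystander: round green jar with white lid, 64 mm across, 85 mm tall, loose. Origin: centre of the underside.
- tub: Bystander: open white plastic tub, 100 mm across, 70 mm tall, loose. Origin: centre of the underside.
- clay_tool: Bystander: flat wooden modelling tool, about 178 x 24 mm, 10 mm thick, lying flat, loose. Origin: on the underside, 75 mm from the end of its handle; x along its length.
There are look-alikes about, which are no part of the job. What is meant by the glaze_jar is not red, and is the larger of those in its own colour. There is more than one size of the tile; the one meant has the size given above.

How it is judged:
By the outcome, as a careful person would: the job done as asked, in the order asked, and still so for the second after the job is handed in, with the robot touching nothing.
It also fails if it takes over 72 s, if anything falls off the work surface, if the arm or the gripper's body presses on something with over 40 N, if the wrist force passes 120 N, or if a joint passes its speed limit or range.

ROBOT

A 7-joint arm with a two-finger parallel gripper is mounted at the origin on the work surface. World frame = base frame: x ahead of the robot, y to its left, z up, the work surface at z = 0. Lengths are in m, angles in rad, forces in N, time in s.
With the tool pointing down it reaches from about 0.425 to 0.875 m from the base axis. Payload 8.4 kg.
Tool frame: the origin (TCP) lies on the front face of the gripper's body, between the roots of the fingers; the fingertips stand 70 mm ahead of it and the grasp point (between the pads) lies 51 mm ahead of it; z points along the fingers, y is the direction in which the jaws open and shut (so a half turn about z gives the same grasp; the last joint's range is limited). The gripper opens to 87 mm and grips with 3 to 60 N. Pads are 19 mm wide; open, the fingers measure 117 mm over their backs; the gripper's body (75 mm by 190 mm) begins 51 mm behind the grasp point.
Start: joints at [-1.427, 0.333, 0.04, 1.465, -0.013, 1.343, -0.059], TCP at [0.156, 0.631, 0.292] pointing down, gripper open.
Joint ranges: [-2.58, 2.58], [-0.38, 2.09], [-1.3, 1.39], [0.25, 2.4], [-1.5, 4.64], [0.08, 2.09], [-2.65, 2.65]. Speed limits (rad/s): [2.22, 2.22, 2.79, 2.79, 3.14, 3.14, 3.14].

INTERFACE

Orientations are given as [roll, pitch, yaw] about the fixed x, y, z axes, in that order (R = Rz(yaw) Ry(pitch) Rx(roll)).
In Python, from bench import get_state, read_camera, camera_info, workorder gives the robot as it stands. The module is installed in compiled form; this text tells all that it offers.
- The arm moves only by the tool move_arm, never from a script. Its argument "moves" is text: rows parted by semicolons, each of 6 numbers parted by spaces: the shift along the tool's x, y, z in m, then the turn, a rotation vector about the tool's x, y, z in degrees. In form: x y z rx ry rz; .... A call has 1 to 12 rows; each row is the pose to reach, as a shift and turn from the pose commanded when the call began, along the tool's axes at that moment; what a row does not reach only later rows make up. A row lasts 1/8 s, in which the tool goes at most 62.5 mm and 10.7 degrees, less where a joint would pass 70% of its speed; a pose out of reach is approached as far as the arm can. A call with a gripper value outside its range is refused whole. "fingers" is the gripper's target within -1 to 1 (fully open at 1, half-way at 0, shut at -1), set as the call begins (left out, the last holds). The fingers move at their own pace and stop on an object; the grip force is fixed at half the most. Time passes only in rows, so rows that repeat a pose let the fingers close. It gives the time, the measured TCP pose, the force and the opening at its end, in the units of the state.
- get_state(): the state, without advancing time (a new reading comes with each control period).
- read_camera(name): name is "side" or "top"; returns (picture, depth): 384x512x3 uint8, red, green, blue; 384x512 float32, m along the optical axis (not along the pixel's ray), 0 where there is no reading.
- camera_info(name): a dict with "mtx" (3x3 intrinsics, pixels), "extrinsics" (4x4, takes a point from world to camera coordinates). Camera axes: x right, y down, z forward; pixel columns grow to the right and rows downward; lengths in m; the calibration is good to about 2 mm. A picture is of the moment at which its call begins. camera_info takes no time and is no camera call.
- workorder.sign_off(): hands the job in, once; it reports no verdict.
The state is a dict: "time": time; "qpos": joint angles; "dq": joint speeds; "joint_torque": joint torques, N m; "tool_pos": TCP position; "ee_rot": TCP orientation; "force": force on the tool from outside, world axes, zero at the start; "moment": the same for the moment, N m; "grip_width": opening from 0.0 (shut) to 1.0 (fully open).
Only numpy, scipy, OpenCV 4.12 (cv2) and the standard library are available. Lean on these libraries where they do the work, as an engineer would, in place of code of your own. Each camera call takes 0.05 s, during which the arm holds its last target. There are 200 camera calls.

## Working session

There is one attempt and no reset: what is moved stays moved. The work goes in short steps, Python scripts to look and compute and a tool call to move; the robot and the scene stay as the last step left them, time stands still between calls to the robot, and variables do not carry over. Pictures are saved under pics/ and viewed, about 8 in all and at most 12, crops included, and the job is handed in when it is done.

Besides the shell and the picture viewer there is one more tool, called after ">>>" as name(argument=value, ...) on one line, values as JSON. move_arm: Moves the arm, as the interface text tells. Its arguments: {"type":"object","properties":{"moves":{"type":"string"},"fingers":{"type":"number"}},"required":["moves"]}

```bash
mkdir -p pics; cat > h.py <<'E'
from bench import get_state, read_camera, camera_info, workorder
import numpy as np, cv2
from scipy.spatial.transform import Rotation as R
def shot(n,f,crop=None,s=1):
    p,d=read_camera(n); np.save(f'pics/{f}.npy',d); q=p[:,:,::-1]
    cv2.imwrite(f'pics/{f}_raw.png',q)
    if crop: u0,v0,u1,v1=crop; q=q[v0:v1,u0:u1]
    cv2.imwrite(f'pics/{f}.png',cv2.resize(q,None,fx=s,fy=s,interpolation=cv2.INTER_CUBIC)); return p,d
def w(n,d,u,v,z=None):
    c=camera_info(n);K=c['mtx'];T=np.linalg.inv(c['extrinsics'])
    r=np.linalg.inv(K)@[u,v,1]
    if z is None: return (T@np.r_[r*d[int(v),int(u)],1])[:3]
    o=T[:3,3];g=T[:3,:3]@r; return o+g*(z-o[2])/g[2]
E
python3 - <<'E'
from h import *
s=get_state();print({k:np.round(v,3) for k,v in s.items()})
for n in('top','side'):
    shot(n,n+'1',None,1.5);c=camera_info(n);print(c['mtx'],np.linalg.inv(c['extrinsics']).round(3))
E
```

```text
{'time': np.float64(0.0), 'qpos': array([-1.427,  0.334,  0.04 ,  1.466, -0.013,  1.343, -0.058]), 'dq': array([-0.001, -0.001,  0.001,  0.001, -0.001,  0.001,  0.   ]), 'joint_torque': array([ 0.0000e+00, -6.5637e+01,  1.3360e+00, -4.0379e+01, -6.0000e-02,
        4.5000e-02,  0.0000e+00]), 'tool_pos': array([0.156, 0.631, 0.291]), 'ee_rot': array([-3.14 ,  0.   ,  2.899]), 'force': array([-0.606,  0.719,  0.234]), 'moment': array([-0.025,  0.067,  0.016]), 'grip_width': np.float64(1.002)}
[[369.88348134   0.         255.76745916]
 [  0.         369.88348134 194.3238442 ]
 [  0.           0.           1.        ]] [[ 1.700e-02 -9.850e-01  1.700e-01  3.810e-01]
 [-1.000e+00 -1.600e-02  4.000e-03  1.200e-02]
 [-1.000e-03 -1.700e-01 -9.860e-01  1.105e+00]
 [ 0.000e+00  0.000e+00  0.000e+00  1.000e+00]]
[[453.33818017   0.         247.71235588]
 [  0.         453.33818017 186.94918845]
 [  0.           0.           1.        ]] [[ 0.937 -0.21   0.278  0.171]
 [-0.348 -0.592  0.727 -1.07 ]
 [ 0.012 -0.779 -0.628  1.012]
 [ 0.     0.     0.     1.   ]]
```

View pics/top1.png

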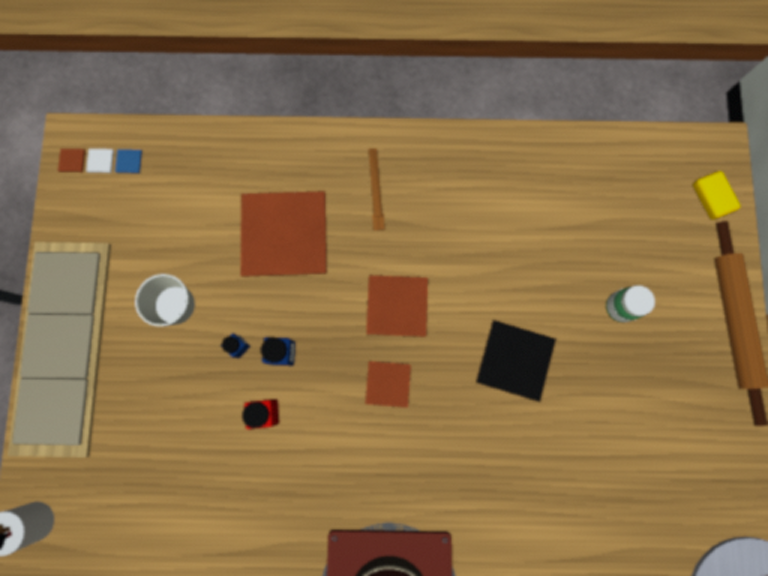

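View pics/side1.png

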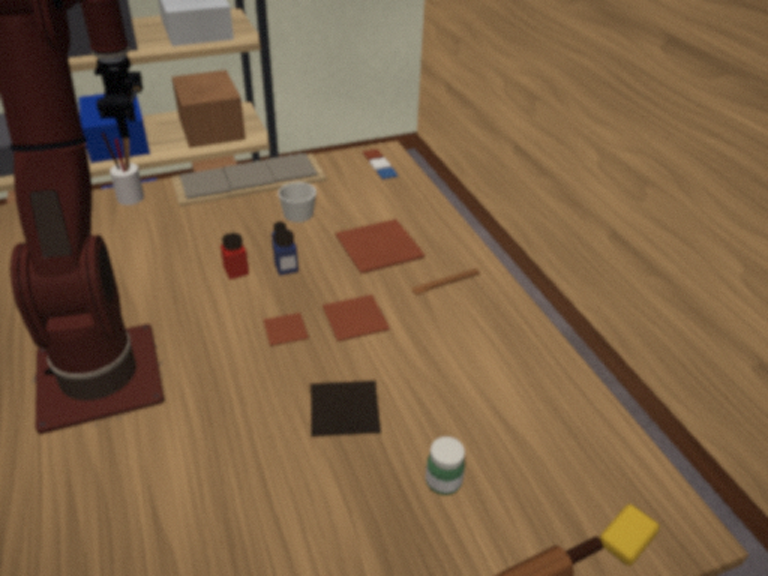

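The top view (1.5x) shows these candidates:
- **Jar:** large blue at (278,350), small blue at (235,345), red at (260,413). I choose the large blue.
- **Tile:** about 172 mm at (284,233), 123 mm at (397,305) and 87 mm at (388,384). I choose the middle one.
- **Mat:** (516,360).

Next I'll measure these and check the jar in a close crop.

```bash
python3 - <<'E'
from h import *
p=cv2.imread('pics/top1_raw.png');d=np.load('pics/top1.npy')
hsv=cv2.cvtColor(p,cv2.COLOR_BGR2HSV)
def rect(m,box,z,name):
    u0,v0,u1,v1=[int(b/1.5) for b in box]; mm=np.zeros_like(m);mm[v0:v1,u0:u1]=m[v0:v1,u0:u1]
    c=max(cv2.findContours(mm,cv2.RETR_EXTERNAL,cv2.CHAIN_APPROX_NONE)[0],key=cv2.contourArea)[:,0]
    P=np.array([w('top',d,*q,z) for q in c])[:,:2].astype(np.float32)
    print(name,cv2.minAreaRect(P*1000))
red=((hsv[...,0]<10)&(hsv[...,1]>120)).astype(np.uint8)*255
dark=(p.max(2)<60).astype(np.uint8)*255
rect(red,(355,265,440,345),.008,'tile');rect(dark,(465,310,565,410),.004,'mat')
rect(dark,(262,335,290,366),.100,'biglid');rect(dark,(220,332,245,358),.08,'smalllid');rect(dark,(240,400,272,430),.1,'redlid')
# depth cloud of jar
vv,uu=np.mgrid[225:250,150:205]
P=np.array([w('top',d,u,v) for u,v in zip(uu.ravel(),vv.ravel())])
for zlo,zhi in((.02,.07),(.068,.08),(.09,.11)):
    s=P[(P[:,2]>zlo)&(P[:,2]<zhi)&(P[:,1]<.235)];print(zlo,len(s),s.min(0).round(3),s.max(0).round(3),s.mean(0).round(3))
a=cv2.resize(p[215:290,140:215],None,fx=7,fy=7,interpolation=cv2.INTER_CUBIC)
q=cv2.imread('pics/side1_raw.png');b=cv2.resize(q[20:95,50:110],(420,525),interpolation=cv2.INTER_CUBIC)
b2=cv2.resize(q[145:190,140:210],None,fx=5,fy=5)
cv2.imwrite('pics/crop1.png',cv2.resize(np.hstack([a[:525],b]),None,fx=.8,fy=.8)); cv2.imwrite('pics/crop2.png',b2)
E
```

```text
tile ((542.7903442382812, -9.835346221923828), (112.57835388183594, 112.06758117675781), 88.08077239990234)
mat ((437.8224182128906, -245.36993408203125), (126.22628784179688, 125.43418884277344), 73.86449432373047)
biglid ((443.7570495605469, 213.78445434570312), (45.02699279785156, 43.82279586791992), 74.43132019042969)
smalllid ((452.93377685546875, 290.6942138671875), (42.914527893066406, 32.773681640625), 65.02722930908203)
redlid ((329.3926696777344, 241.17481994628906), (40.468505859375, 43.081050872802734), 29.638885498046875)
0.02 69 [0.419 0.19  0.021] [0.467 0.233 0.07 ] [0.438 0.196 0.046]
0.068 76 [0.421 0.191 0.068] [0.468 0.233 0.077] [0.442 0.202 0.073]
0.09 218 [0.422 0.194 0.091] [0.466 0.235 0.106] [0.444 0.215 0.1  ]
```

View pics/crop1.png

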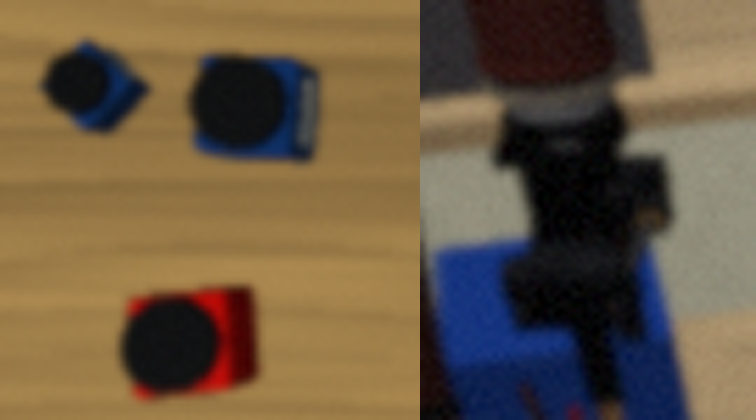

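The crop shows the large blue jar's lid at (238,103), with its body edges about 5° off square. The small blue jar is at (80,82) and the red jar at (170,343), so the larger blue one is right. A box sticks out about 60 mm from the side of the gripper, so a fully horizontal flip near the table would be tight. Instead I'll tilt the tool and lay the jar on its side on the mat to change grips.

```bash
cat >> h.py <<'E'
def go(G,phi,back=0,psi=-5):
    "print tool-frame step to bring grasp point to G (back = retreat along tool z)"
    s=get_state();a=np.radians(psi)
    R0=np.array([[-np.sin(a),np.cos(a),0],[np.cos(a),np.sin(a),0],[0,0,-1]]).T
    Rt=R0@R.from_euler('y',phi,degrees=True).as_matrix()
    Rc=R.from_euler('xyz',s['ee_rot']).as_matrix()
    t=np.array(G)-Rt[:,2]*(.051+back)
    rv=R.from_matrix(Rc.T@Rt).as_rotvec(degrees=True)
    print('TCP->',t.round(3),' step',(Rc.T@(t-s['tool_pos'])).round(4),rv.round(2))
def gp():
    s=get_state();Rc=R.from_euler('xyz',s['ee_rot']).as_matrix()
    print('t',round(float(s['time']),2),'grasp pt',(s['tool_pos']+.051*Rc[:,2]).round(4),'z',Rc[:,2].round(3),'y',Rc[:,1].round(3),'q',s['qpos'].round(2),'F',s['force'].round(1),'w',round(float(s['grip_width']),3))
E
python3 -c "
from h import *
go((.444,.10,.24),0)"
```

```text
TCP-> [0.444 0.1   0.291]  step [-0.4069 -0.4459  0.0012] [-7.000e-02  7.000e-02  8.109e+01]
```

>>> move_arm(moves="-0.407 -0.446 0 0 0 81;-0.407 -0.446 0 0 0 81;-0.407 -0.446 0 0 0 81;-0.407 -0.446 0 0 0 81;-0.407 -0.446 0 0 0 81;-0.407 -0.446 0 0 0 81;-0.407 -0.446 0 0 0 81;-0.407 -0.446 0 0 0 81;-0.407 -0.446 0 0 0 81;-0.407 -0.446 0 0 0 81;-0.407 -0.446 0 0 0 81;-0.407 -0.446 0 0 0 81", fingers=1)

```text
time: 1.6
tool_pos: [0.4437, 0.1008, 0.292]
ee_rot: [-3.141, 0.0, 1.485]
force: [-1.3, 0.9, 0.0]
grip_width: 0.999
```

```bash
python3 -c "
from h import *
gp();go((.444,.212,.15),65,.09)"
```

```text
t 1.6 grasp pt [0.4436 0.1008 0.241 ] z [-0.001  0.    -1.   ] y [ 0.996 -0.085 -0.001] q [-0.95 -0.11  0.59  1.94  0.07  1.3  -0.46] F [-1.3  0.9  0. ] w 0.999
TCP-> [0.433 0.085 0.21 ]  step [-0.0169 -0.0093  0.0824] [-0.09 65.    0.08]
```

>>> move_arm(moves="-0.017 -0.009 0.082 0 65 0;-0.017 -0.009 0.082 0 65 0;-0.017 -0.009 0.082 0 65 0;-0.017 -0.009 0.082 0 65 0;-0.017 -0.009 0.082 0 65 0;-0.017 -0.009 0.082 0 65 0;-0.017 -0.009 0.082 0 65 0;-0.017 -0.009 0.082 0 65 0;-0.017 -0.009 0.082 0 65 0")

```text
time: 2.72
tool_pos: [0.4336, 0.0849, 0.2106]
ee_rot: [3.141, -1.134, 1.488]
force: [-0.8, -0.1, 0.9]
grip_width: 0.998
```

```bash
python3 -c "
from h import *
gp();go((.444,.212,.046),65,.09);go((.444,.212,.046),65)
shot('top','t2',(130,150,290,290),5)"
```

```text
t 2.73 grasp pt [0.4375 0.131  0.189 ] z [ 0.076  0.903 -0.423] y [ 0.997 -0.084  0.   ] q [-0.55  0.42  1.01  2.21 -1.27  1.68  1.02] F [-0.8 -0.1  0.9] w 0.998
TCP-> [0.433 0.085 0.106]  step [-0.0953 -0.0008  0.0442] [-0.18  0.02  0.1 ]
TCP-> [0.44  0.166 0.068]  step [-0.0952 -0.0005  0.1342] [-0.18  0.02  0.1 ]
```

View pics/t2.png

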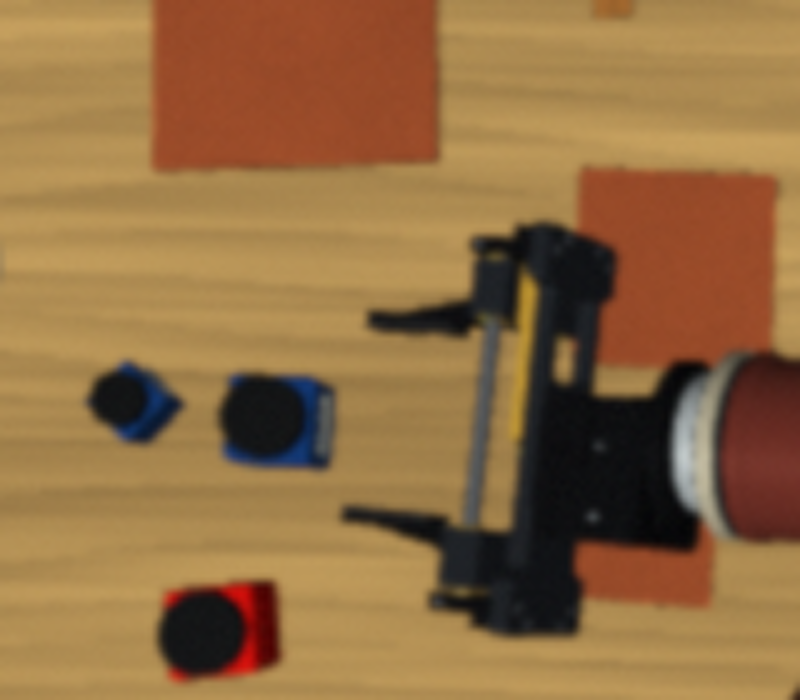

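The view shows the open jaws at (370,320) and (350,515), straddling the jar's line at (265,415), with the yaw matching. I'll descend and go in.

>>> move_arm(moves="-0.05 0 0.022 0 0 0;-0.095 -0.001 0.044 0 0 0;-0.095 -0.001 0.044 0 0 0;-0.095 -0.001 0.064 0 0 0;-0.095 -0.001 0.084 0 0 0;-0.095 -0.001 0.104 0 0 0;-0.095 -0.001 0.12 0 0 0;-0.095 -0.001 0.134 0 0 0;-0.095 -0.001 0.134 0 0 0")

```text
time: 3.9
tool_pos: [0.4404, 0.1666, 0.0705]
ee_rot: [3.131, -1.137, 1.496]
force: [0.6, -0.1, -0.2]
grip_width: 1.001
```

```bash
python3 -c "
from h import *
gp();go((.444,.212,.046),65)
shot('side','s2',(100,100,260,220),5)"
```

```text
t 3.9 grasp pt [0.4444 0.2127 0.049 ] z [ 0.078  0.904 -0.42 ] y [ 0.996 -0.084  0.004] q [-0.3   0.6   0.49  2.26 -1.49  1.43  1.24] F [ 0.6 -0.1 -0.2] w 1.001
TCP-> [0.44  0.166 0.068]  step [-0.0029 -0.0004  0.0006] [-0.06 -0.15  0.31]
```

View pics/s2.png

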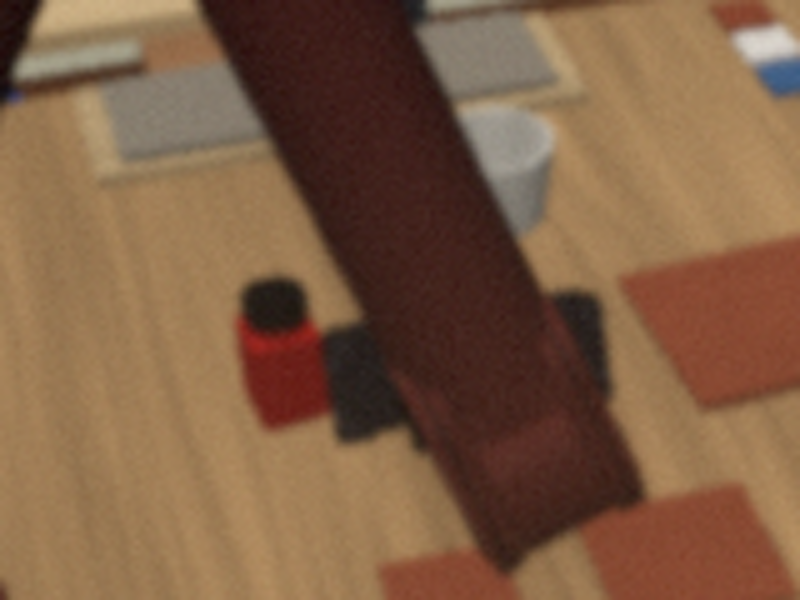

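The jar is hidden behind the arm; no force is felt and the pose is good (grasp height 49 mm). I'll close.

>>> move_arm(moves="0 0 0 0 0 0;0 0 0 0 0 0;0 0 0 0 0 0;0 0 0 0 0 0;0 0 0 0 0 0;0 0 0 0 0 0;0 0 0 0 0 0", fingers=-1)

```text
time: 4.82
tool_pos: [0.4396, 0.1649, 0.0674]
ee_rot: [-3.141, -1.134, 1.484]
force: [-0.3, -0.3, -0.3]
grip_width: 0.576
```

```bash
python3 -c "
from h import *
gp();go((.44,.212,.2),65)"
```

```text
t 4.83 grasp pt [0.4435 0.211  0.0458] z [ 0.078  0.903 -0.423] y [ 0.996 -0.086 -0.   ] q [-0.3   0.61  0.49  2.26 -1.49  1.43  1.24] F [-0.3 -0.3 -0.3] w 0.576
TCP-> [0.436 0.166 0.222]  step [ 0.14   -0.0037 -0.0645] [-0.08  0.02  0.02]
```

>>> move_arm(moves="0.02 0 -0.009 0 0 0;0.06 0 -0.028 0 0 0;0.1 -0.001 -0.046 0 0 0;0.14 -0.002 -0.065 0 0 0;0.14 -0.002 -0.065 0 0 0")

```text
time: 5.45
tool_pos: [0.4384, 0.1653, 0.2247]
ee_rot: [3.128, -1.136, 1.497]
force: [0.5, -0.0, -4.1]
grip_width: 0.577
```

```bash
python3 -c "
from h import *
gp();go((.45,0.05,.24),20);go((.455,-.245,.16),-25)"
```

```text
t 5.45 grasp pt [0.4425 0.2113 0.2032] z [ 0.08   0.903 -0.421] y [ 0.996 -0.086  0.006] q [-0.41  0.21  0.6   2.25 -1.29  1.39  0.85] F [ 0.5 -0.  -4.1] w 0.577
TCP-> [0.448 0.033 0.288]  step [ 0.0019  0.0218 -0.1456] [  0.19 -45.09   0.28]
TCP-> [ 0.457 -0.224  0.206]  step [-0.1795  0.0517 -0.342 ] [  0.31 -90.09   0.2 ]
```

>>> move_arm(moves="0.002 0.022 -0.146 0 -45 0;0.002 0.022 -0.146 0 -45 0;0.002 0.022 -0.146 0 -45 0;0.002 0.022 -0.146 0 -45 0;0.002 0.022 -0.146 0 -45 0;-0.18 0.052 -0.342 0 -90 0;-0.18 0.052 -0.342 0 -90 0;-0.18 0.052 -0.342 0 -90 0;-0.18 0.052 -0.342 0 -90 0;-0.18 0.052 -0.342 0 -90 0;-0.18 0.052 -0.342 0 -90 0;-0.18 0.052 -0.342 0 -90 0")

```text
time: 6.95
tool_pos: [0.4566, -0.2226, 0.2032]
ee_rot: [-3.141, 0.434, 1.486]
force: [-0.0, -0.3, -3.7]
grip_width: 0.578
```

```bash
python3 -c "
from h import *
gp();go((.455,-.245,.05),-25);go((.455,-.245,.030),-25)
shot('top','t3',(290,180,410,270),6)"
```

```text
t 6.95 grasp pt [ 0.4547 -0.244   0.157 ] z [-0.036 -0.419 -0.907] y [ 0.996 -0.085 -0.   ] q [-0.42  0.08  0.56  2.04  0.45  1.06 -0.18] F [-0.  -0.3 -3.7] w 0.578
TCP-> [ 0.457 -0.224  0.096]  step [0.0442 0.0004 0.0975] [ 0.03 -0.11  0.11]
TCP-> [ 0.457 -0.224  0.076]  step [0.0527 0.0004 0.1156] [ 0.03 -0.11  0.11]
```

View pics/t3.png

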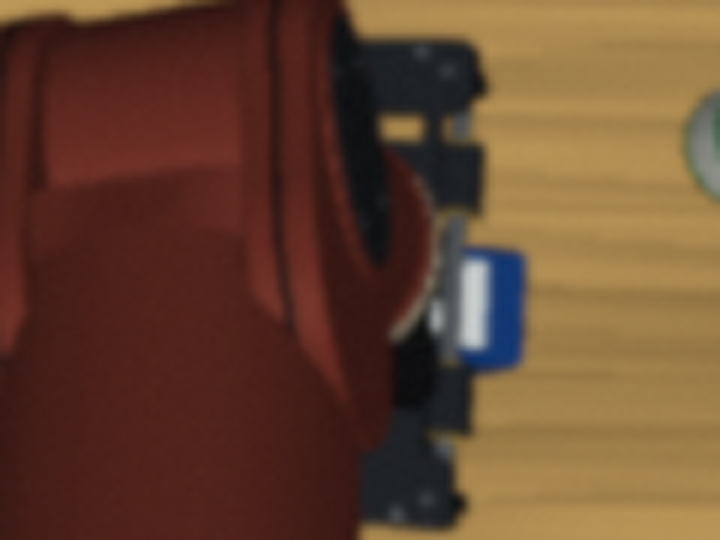

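The top view shows the jar held horizontally, label up at (475,305), with its underside toward −y. I'll lower it, the last part in small steps.

>>> move_arm(moves="0.02 0 0.045 0 0 0;0.044 0 0.097 0 0 0;0.046 0 0.102 0 0 0;0.048 0 0.106 0 0 0;0.048 0 0.106 0 0 0;0.048 0 0.106 0 0 0;0.048 0 0.106 0 0 0")

```text
time: 7.88
tool_pos: [0.4568, -0.2249, 0.0878]
ee_rot: [3.14, 0.436, 1.484]
force: [0.6, -0.4, -3.8]
grip_width: 0.577
```

```bash
python3 -c "
from h import *
gp()
p,d=shot('side','s3')
c=camera_info('side');
P=np.array([w('side',d,u,v) for v in range(215,300) for u in range(190,275)])
m=(abs(P[:,1]+.28)<.03)&(abs(P[:,0]-.455)<.02);h=P[m,2];print(np.histogram(h,bins=np.arange(-.005,.08,.005)))
for y in (-.285,-.275,-.265):
  k=(abs(P[:,1]-y)<.004)&(abs(P[:,0]-.455)<.02)&(P[:,2]>.03);print(y,np.percentile(P[k,2],[10,50,90]) if k.any() else 0)
"
```

```text
t 7.88 grasp pt [ 0.4551 -0.2463  0.0415] z [-0.035 -0.421 -0.906] y [ 0.996 -0.086  0.002] q [-0.39  0.28  0.56  2.13  0.41  0.78 -0.23] F [ 0.6 -0.4 -3.8] w 0.577Traceback (most recent call last):
  File "<string>", line 6, in <module>
    P=np.array([w('side',d,u,v) for v in range(215,300) for u in range(190,275)])
                ~^^^^^^^^^^^^^^
  File "h.py", line 10, in w
    c=camera_info(n);K=c['mtx'];T=np.linalg.inv(c['extrinsics'])
ValueError: time passes only in moves, steps and waits
```

>>> move_arm(moves="0.001 0 0.002 0 0 0;0.002 0 0.004 0 0 0;0.0027 0 0.006 0 0 0;0.0027 0 0.006 0 0 0;0.0027 0 0.006 0 0 0;0.0027 0 0.006 0 0 0")

```text
time: 8.68
tool_pos: [0.456, -0.2249, 0.0808]
ee_rot: [-3.14, 0.437, 1.485]
force: [-6.6, 6.6, 13.3]
grip_width: 0.573
```

```bash
sed -i 's/^from scipy.*/&\nimport functools\ncamera_info=functools.cache(camera_info)/' h.py; cat >> h.py <<'E'
def cloud(n,d,box):
    u0,v0,u1,v1=box; return np.array([w(n,d,u,v) for v in range(v0,v1) for u in range(u0,u1)])
E
python3 -c "
from h import *
gp()
p,d=shot('side','s3')
P=cloud('side',d,(190,215,275,300))
for y in (-.285,-.275,-.265,-.255):
  k=(abs(P[:,1]-y)<.004)&(abs(P[:,0]-.455)<.02)&(P[:,2]>.03);print(y,np.percentile(P[k,2],[10,50,90]) if k.any() else 0)
"
```

```text
t 8.68 grasp pt [ 0.4541 -0.2464  0.0346] z [-0.038 -0.421 -0.906] y [ 0.996 -0.086 -0.001] q [-0.38  0.3   0.55  2.13  0.41  0.77 -0.23] F [-6.6  6.6 13.3] w 0.573
-0.285 [0.04315114 0.05293617 0.05670412]
-0.275 [0.05310994 0.05483582 0.05697023]
-0.265 [0.05141297 0.05448112 0.05667034]
-0.255 [0.05307637 0.05523571 0.05692355]
```

Contact (13 N up, jar top measured at about 54 mm, as it should be). I'll open and back off.

>>> move_arm(moves="-0.001 0 -0.001 0 0 0;-0.001 0 -0.001 0 0 0;-0.001 0 -0.001 0 0 0;-0.001 0 -0.001 0 0 0;-0.001 0 -0.03 0 0 0;-0.001 0 -0.09 0 0 0;-0.001 0 -0.12 0 0 0;-0.001 0 -0.12 0 0 0", fingers=1)

```text
time: 9.72
tool_pos: [0.4621, -0.1744, 0.1913]
ee_rot: [3.137, 0.435, 1.485]
force: [-0.2, 0.3, 0.1]
grip_width: 1.001
```

```bash
python3 -c "
from h import *
gp();go((.4545,-.246,.032),25,.1);
p,d=shot('side','s4',(180,200,300,300),6)
P=cloud('side',d,(190,215,275,300)); np.save('P.npy',P)
k=(P[:,2]>.047)&(P[:,2]<.06)&(abs(P[:,0]-.455)<.06)&(abs(P[:,1]+.26)<.08);print(cv2.minAreaRect((P[k,:2]*1000).astype(np.float32)),np.median(P[k,2]))
"
```

```text
t 9.72 grasp pt [ 0.4605 -0.1958  0.1451] z [-0.032 -0.42  -0.907] y [ 0.996 -0.084  0.004] q [-0.5   0.09  0.54  2.06  0.45  1.07 -0.28] F [-0.2  0.3  0.1] w 1.001
TCP-> [ 0.449 -0.31   0.169]  step [-0.1137 -0.0019  0.0776] [ 0.24 49.92  0.2 ]
((451.09075927734375, -243.58261108398438), (104.38618469238281, 50.053592681884766), 86.26201629638672) 0.05373498782409497
```

View pics/s4.png

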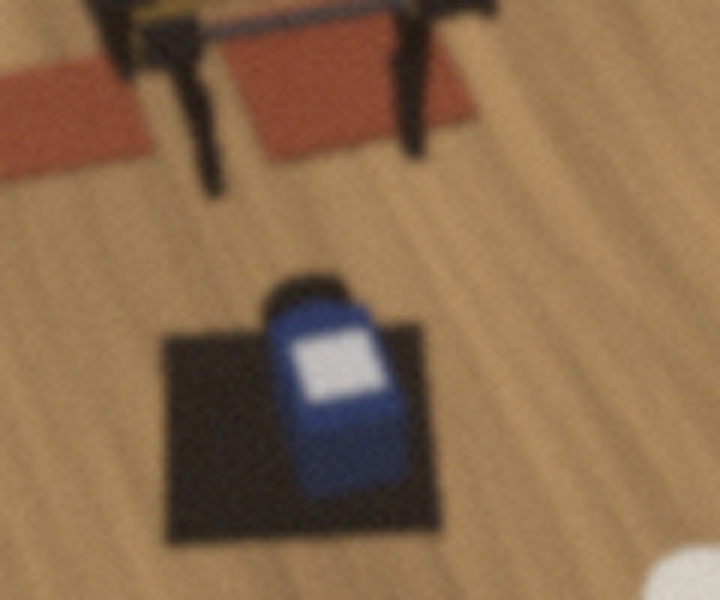

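The jar lies flat on the mat at (340,390), label up, lid toward +y. Now the second grip, from the other tilt.

>>> move_arm(moves="-0.07 -0.002 -0.02 0 20 0;-0.114 -0.002 0.078 0 50 0;-0.114 -0.002 0.078 0 50 0;-0.114 -0.002 0.078 0 50 0;-0.114 -0.002 0.078 0 50 0;-0.114 -0.002 0.078 0 50 0;-0.114 -0.002 0.078 0 50 0;-0.114 -0.002 0.078 0 50 0")

```text
time: 10.78
tool_pos: [0.4467, -0.3107, 0.1663]
ee_rot: [-3.14, -0.435, 1.485]
force: [-0.7, -0.2, 0.5]
grip_width: 0.999
```

```bash
python3 -c "
from h import *
gp();go((.453,-.246,.033),25)"
```

```text
t 10.78 grasp pt [ 0.4485 -0.2893  0.1201] z [ 0.035  0.42  -0.907] y [ 0.996 -0.086 -0.001] q [ 0.21  0.45  0.65  1.74 -0.59  1.4   0.97] F [-0.7 -0.2  0.5] w 0.999
TCP-> [ 0.451 -0.267  0.079]  step [0.0027 0.0008 0.0973] [-0.1   0.07  0.05]
```

>>> move_arm(moves="0.003 0.001 0.04 0 0 0;0.003 0.001 0.075 0 0 0;0.003 0.001 0.092 0 0 0;0.003 0.001 0.097 0 0 0;0.003 0.001 0.097 0 0 0;0.003 0.001 0.097 0 0 0")

```text
time: 11.52
tool_pos: [0.452, -0.2684, 0.0813]
ee_rot: [3.14, -0.435, 1.485]
force: [0.2, -0.2, 0.4]
grip_width: 0.996
```

>>> move_arm(moves="0 0 0 0 0 0;0 0 0 0 0 0;0 0 0 0 0 0;0 0 0 0 0 0;0 0 0 0 0 0;0 0 0 0 0 0;0 0 0 0 0 0", fingers=-1)

```text
time: 12.4
tool_pos: [0.4517, -0.2675, 0.0804]
ee_rot: [3.141, -0.436, 1.485]
force: [0.8, -0.5, 0.5]
grip_width: 0.575
```

```bash
python3 -c "
from h import *
gp();go((.453,-.246,.16),25);go((.453,-.245,.20),-65)"
```

```text
t 12.4 grasp pt [ 0.4536 -0.2461  0.0342] z [ 0.036  0.421 -0.906] y [ 0.996 -0.086  0.   ] q [ 0.18  0.52  0.59  1.86 -0.66  1.23  1.02] F [ 0.8 -0.5  0.5] w 0.575
TCP-> [ 0.451 -0.267  0.206]  step [ 0.0532 -0.0006 -0.114 ] [-0.03  0.01  0.08]
TCP-> [ 0.457 -0.199  0.222]  step [ 0.122  -0.0006 -0.0989] [ 4.000e-02 -8.999e+01  9.000e-02]
```

>>> move_arm(moves="0.01 0 -0.023 0 0 0;0.03 0 -0.06 0 0 0;0.053 0 -0.114 0 0 0;0.122 0 -0.099 0 -90 0;0.122 0 -0.099 0 -90 0;0.122 0 -0.099 0 -90 0;0.122 0 -0.099 0 -90 0;0.122 0 -0.099 0 -90 0;0.122 0 -0.099 0 -90 0;0.122 0 -0.099 0 -90 0;0.122 0 -0.099 0 -90 0;0.122 0 -0.099 0 -90 0")

```text
time: 13.9
tool_pos: [0.4581, -0.198, 0.2224]
ee_rot: [3.135, 1.139, 1.48]
force: [-0.3, -1.2, -3.3]
grip_width: 0.573
```

```bash
python3 -c "
from h import *
gp();go((.447,-.24,.075),-65)"
```

```text
t 13.9 grasp pt [ 0.4542 -0.2441  0.201 ] z [-0.075 -0.905 -0.419] y [ 0.996 -0.084  0.003] q [-0.65  0.31  0.45  2.11  0.97  1.36 -0.81] F [-0.3 -1.2 -3.3] w 0.573
TCP-> [ 0.451 -0.194  0.097]  step [ 0.1157 -0.0077  0.0496] [ 0.22  0.24 -0.08]
```

>>> move_arm(moves="0.05 -0.004 0.022 0 0 0;0.1 -0.008 0.043 0 0 0;0.116 -0.008 0.05 0 0 0;0.116 -0.008 0.05 0 0 0;0.116 -0.008 0.05 0 0 0;0.116 -0.008 0.05 0 0 0")

```text
time: 14.65
tool_pos: [0.4505, -0.1945, 0.0965]
ee_rot: [3.135, 1.133, 1.479]
force: [0.1, -0.2, -4.3]
grip_width: 0.57
```

```bash
python3 -c "
from h import *
gp();go((.447,-.24,.058),-65)
shot('side','s5',(180,190,280,290),6)"
```

```text
t 14.65 grasp pt [ 0.4466 -0.2406  0.0749] z [-0.077 -0.903 -0.424] y [ 0.996 -0.086  0.003] q [-0.61  0.57  0.41  2.15  0.94  1.17 -1.02] F [ 0.1 -0.2 -4.3] w 0.57
TCP-> [ 0.451 -0.194  0.08 ]  step [0.0156 0.0004 0.0066] [ 0.13 -0.06 -0.11]
```

View pics/s5.png

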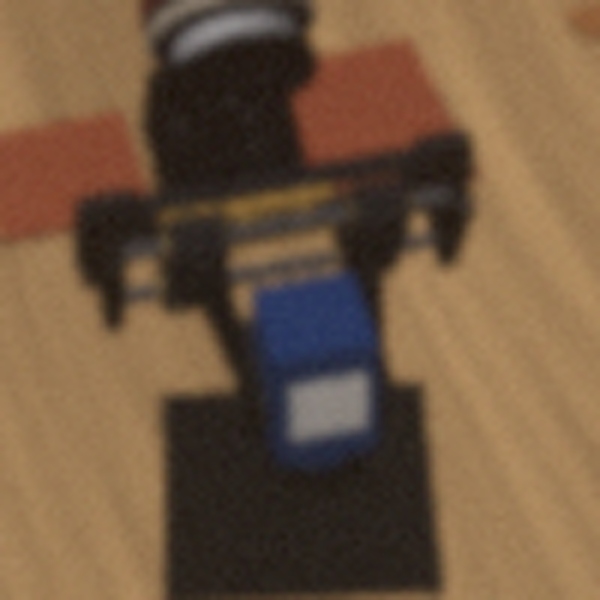

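The jar is upside down above the mat, underside at (315,310). I'll lower it gently to contact and fit a plane to the underside to check that it stands level.

>>> move_arm(moves="0.004 0 0.002 0 0 0;0.009 0 0.004 0 0 0;0.0118 0 0.0055 0 0 0;0.0118 0 0.0055 0 0 0;0.0118 0 0.0055 0 0 0;0.0118 0 0.0055 0 0 0")

```text
time: 15.45
tool_pos: [0.4499, -0.1946, 0.0825]
ee_rot: [3.141, 1.134, 1.485]
force: [-0.2, -0.8, -3.8]
grip_width: 0.573
```

```bash
cat >> h.py <<'E'
def topplane(box,zlo,zhi,xy,tag,r=.022,cam='side'):
    p,d=shot(cam,tag); P=cloud(cam,d,box)
    k=(P[:,2]>zlo)&(P[:,2]<zhi)&(np.hypot(*(P[:,:2]-xy).T)<r);Q=P[k]
    c=np.linalg.lstsq(np.c_[Q[:,:2]-xy,np.ones(len(Q))],Q[:,2],rcond=None)[0]
    print('plane',len(Q),'slopes deg',np.degrees(c[:2]).round(1),'z',c[2].round(4),'mean',Q.mean(0).round(4))
E
python3 -c "
from h import *
gp();topplane((205,225,260,285),.095,.125,[.445,-.245],'s6')"
```

```text
t 15.45 grasp pt [ 0.446  -0.2407  0.0609] z [-0.078 -0.903 -0.423] y [ 0.996 -0.086  0.   ] q [-0.61  0.6   0.4   2.14  0.94  1.15 -1.04] F [-0.2 -0.8 -3.8] w 0.573
plane 144 slopes deg [-1.3  0.2] z 0.1075 mean [ 0.445  -0.2455  0.1075]
```

>>> move_arm(moves="0.0009 0 0.0004 0 0 0;0.0018 0 0.0008 0 0 0;0.0027 0 0.0012 0 0 0;0.0036 0 0.0017 0 0 0;0.0036 0 0.0017 0 0 0;0.0036 0 0.0017 0 0 0;0.0036 0 0.0017 0 0 0")

```text
time: 16.38
tool_pos: [0.4499, -0.1946, 0.0795]
ee_rot: [3.141, 1.137, 1.484]
force: [-3.7, 8.6, 10.9]
grip_width: 0.571
```

```bash
python3 -c "
from h import *
gp();topplane((205,225,260,285),.095,.125,[.445,-.245],'s7')"
```

```text
t 16.38 grasp pt [ 0.4459 -0.2407  0.0581] z [-0.078 -0.904 -0.42 ] y [ 0.996 -0.086  0.   ] q [-0.61  0.61  0.4   2.14  0.94  1.15 -1.04] F [-3.7  8.6 10.9] w 0.571
plane 152 slopes deg [0.6 2.2] z 0.1047 mean [ 0.4445 -0.2456  0.1046]
```

>>> move_arm(moves="0 0 0 0 0 0;0 0 0 0 0 0;0 0 0 0 0 0;0 0 0 0 0 0;0 0 0 0 0 0;0 0 0 0 0 0;0 0 -0.02 0 0 0;0 0 -0.05 0 0 0;0 0 -0.08 0 0 0;0 0 -0.08 0 0 0;0 0 -0.08 0 0 0;0 0 -0.08 0 0 0", fingers=1)

```text
time: 17.92
tool_pos: [0.4555, -0.1234, 0.1121]
ee_rot: [-3.14, 1.135, 1.485]
force: [-1.6, 0.6, 0.1]
grip_width: 0.998
```

>>> move_arm(moves="0 0 0 0 0 0;0 0 0 0 0 0;0 0 0 0 0 0;0 0 0 0 0 0;0 0 0 0 0 0;0 0 0 0 0 0;0 0 0 0 0 0;0 0 0 0 0 0")

```text
time: 18.92
tool_pos: [0.4561, -0.1224, 0.1122]
ee_rot: [-3.141, 1.135, 1.485]
force: [0.2, 0.3, -0.4]
grip_width: 1.002
```

```bash
python3 -c "
from h import *
gp();topplane((205,225,260,285),.095,.125,[.445,-.245],'s8');go((.4455,-.2407,.058),-65)
q=cv2.imread('pics/s8_raw.png');cv2.imwrite('pics/s8c.png',cv2.resize(q[190:290,180:280],None,fx=6,fy=6,interpolation=2))"
```

```text
t 18.93 grasp pt [ 0.4521 -0.1685  0.0906] z [-0.078 -0.903 -0.423] y [ 0.996 -0.086 -0.   ] q [-0.7   0.55  0.35  2.09  0.84  1.29 -1.  ] F [ 0.2  0.3 -0.4] w 1.002
plane 142 slopes deg [-0.4 -0.4] z 0.1049 mean [ 0.445  -0.2453  0.1049]
TCP-> [ 0.45  -0.195  0.08 ]  step [-0.0011 -0.0004  0.0796] [0.08 0.   0.04]
```

View pics/s8c.png

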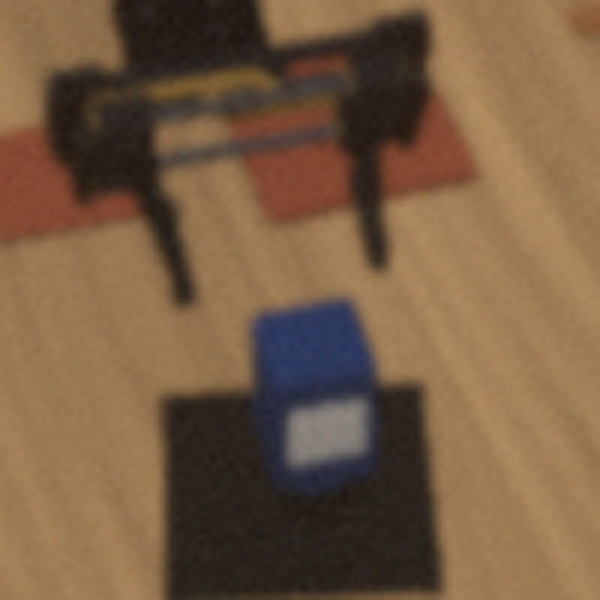

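The jar stands inverted on the mat, level and clear of the hand, at (315,390). It has been standing free for about 1.6 s. I'll regrip, lift, and go back to lying.

>>> move_arm(moves="-0.001 0 0.03 0 0 0;-0.001 0 0.06 0 0 0;-0.001 0 0.075 0 0 0;-0.001 0 0.08 0 0 0;-0.001 0 0.08 0 0 0;-0.001 0 0.08 0 0 0")

```text
time: 19.73
tool_pos: [0.4504, -0.1942, 0.0794]
ee_rot: [3.14, 1.134, 1.485]
force: [1.0, -0.3, 0.2]
grip_width: 0.999
```

>>> move_arm(moves="0 0 0 0 0 0;0 0 0 0 0 0;0 0 0 0 0 0;0 0 0 0 0 0;0 0 0 0 0 0;0 0 0 0 0 0;0 0 0 0 0 0", fingers=-1)

```text
time: 20.6
tool_pos: [0.4498, -0.1951, 0.0793]
ee_rot: [3.142, 1.135, 1.485]
force: [-0.6, 1.3, 0.8]
grip_width: 0.575
```

```bash
python3 -c "
from h import *
gp();go((.45,-.2407,.19),-65);go((.453,-.246,.16),25);go((.453,-.246,.045),25)"
```

```text
t 20.6 grasp pt [ 0.4459 -0.2411  0.0578] z [-0.078 -0.903 -0.423] y [ 0.996 -0.086  0.   ] q [-0.61  0.61  0.4   2.14  0.94  1.14 -1.04] F [-0.6  1.3  0.8] w 0.575
TCP-> [ 0.454 -0.195  0.212]  step [-0.1195  0.0042 -0.0566] [0.08 0.01 0.04]
TCP-> [ 0.451 -0.267  0.206]  step [-0.1454  0.0075  0.0117] [3.000e-02 9.001e+01 9.000e-02]
TCP-> [ 0.451 -0.267  0.091]  step [-0.0412  0.0075  0.0603] [3.000e-02 9.001e+01 9.000e-02]
```

>>> move_arm(moves="-0.02 0 -0.01 0 0 0;-0.06 0.002 -0.03 0 0 0;-0.12 0.004 -0.057 0 0 0;-0.145 0.008 0.012 0 90 0;-0.145 0.008 0.012 0 90 0;-0.145 0.008 0.012 0 90 0;-0.145 0.008 0.012 0 90 0;-0.145 0.008 0.012 0 90 0;-0.145 0.008 0.012 0 90 0;-0.145 0.008 0.012 0 90 0;-0.145 0.008 0.012 0 90 0;-0.145 0.008 0.012 0 90 0")

```text
time: 22.1
tool_pos: [0.4505, -0.2693, 0.2047]
ee_rot: [-3.14, -0.44, 1.481]
force: [-0.6, -0.5, -3.8]
grip_width: 0.573
```

```bash
python3 -c "
from h import *
gp();go((.453,-.246,.040),25)"
```

```text
t 22.1 grasp pt [ 0.4524 -0.2477  0.1586] z [ 0.037  0.424 -0.905] y [ 0.996 -0.089 -0.002] q [ 0.15  0.35  0.63  1.77 -0.54  1.42  0.86] F [-0.6 -0.5 -3.8] w 0.573
TCP-> [ 0.451 -0.267  0.086]  step [-0.0487  0.0006  0.108 ] [-0.03 -0.2  -0.13]
```

>>> move_arm(moves="-0.024 0 0.054 0 0 0;-0.044 0 0.098 0 0 0;-0.049 0 0.108 0 0 0;-0.049 0 0.108 0 0 0;-0.05 0 0.11 0 0 0;-0.051 0 0.112 0 0 0;-0.0515 0 0.1135 0 0 0;-0.0515 0 0.1135 0 0 0;-0.0515 0 0.1135 0 0 0;-0.0515 0 0.1135 0 0 0")

```text
time: 23.35
tool_pos: [0.4517, -0.2664, 0.0811]
ee_rot: [3.142, -0.436, 1.485]
force: [-0.1, -0.3, -3.1]
grip_width: 0.574
```

```bash
python3 -c "
from h import *
gp();go((.453,-.246,.033),25)"
```

```text
t 23.35 grasp pt [ 0.4536 -0.2449  0.0349] z [ 0.036  0.421 -0.906] y [ 0.996 -0.086  0.   ] q [ 0.19  0.51  0.57  1.86 -0.65  1.22  1.  ] F [-0.1 -0.3 -3.1] w 0.574
TCP-> [ 0.451 -0.267  0.079]  step [-0.0018 -0.0005  0.0012] [-0.03  0.    0.08]
```

Nearly touching, so 2 mm more.

>>> move_arm(moves="-0.0004 0 0.0009 0 0 0;-0.0008 0 0.0018 0 0 0;-0.0008 0 0.0018 0 0 0;-0.0008 0 0.0018 0 0 0")

```text
time: 23.85
tool_pos: [0.4518, -0.2664, 0.0799]
ee_rot: [3.141, -0.437, 1.485]
force: [-2.7, 0.3, 5.9]
grip_width: 0.568
```

>>> move_arm(moves="0 0 0 0 0 0;0 0 0 0 0 0;0 0 0 0 0 0;0 0 0 0 0 0;0 0 0 0 0 0;0 0 -0.03 0 0 0;0 0 -0.08 0 0 0;0 0 -0.12 0 0 0;0 0 -0.12 0 0 0;0 0 -0.12 0 0 0", fingers=1)

```text
time: 25.1
tool_pos: [0.4473, -0.3164, 0.1872]
ee_rot: [-3.141, -0.437, 1.485]
force: [-0.8, -0.2, 0.0]
grip_width: 1.001
```

```bash
python3 -c "
from h import *
gp();go((.4535,-.245,.032),-25,.1);
p,d=shot('side','s9')
P=cloud('side',d,(190,215,275,300))
k=(P[:,2]>.047)&(P[:,2]<.06)&(abs(P[:,0]-.455)<.06)&(abs(P[:,1]+.26)<.08);print(cv2.minAreaRect((P[k,:2]*1000).astype(np.float32)),np.median(P[k,2]))"
```

```text
t 25.1 grasp pt [ 0.4492 -0.2949  0.141 ] z [ 0.036  0.422 -0.906] y [ 0.996 -0.085 -0.   ] q [ 0.23  0.43  0.63  1.71 -0.57  1.43  0.95] F [-0.8 -0.2  0. ] w 1.001
TCP-> [ 0.459 -0.181  0.169]  step [0.1149 0.0002 0.074 ] [-2.000e-02 -5.003e+01  1.000e-01]
((449.9456787109375, -250.18978881835938), (84.7129135131836, 50.28300857543945), 85.98445892333984) 0.053998736499969224
```

>>> move_arm(moves="0.07 0 -0.02 0 -20 0;0.115 0 0.074 0 -50 0;0.115 0 0.074 0 -50 0;0.115 0 0.074 0 -50 0;0.115 0 0.074 0 -50 0;0.115 0 0.074 0 -50 0;0.115 0 0.074 0 -50 0;0.115 0 0.074 0 -50 0")

```text
time: 26.15
tool_pos: [0.4585, -0.1833, 0.1695]
ee_rot: [-3.141, 0.434, 1.482]
force: [0.3, 0.3, 0.6]
grip_width: 0.996
```

```bash
python3 -c "
from h import *
gp();
p,d=shot('side','s10')
P=cloud('side',d,(190,215,275,300))
k=(P[:,2]>.047)&(P[:,2]<.06)&(abs(P[:,0]-.455)<.06)&(abs(P[:,1]+.26)<.08);print(cv2.minAreaRect((P[k,:2]*1000).astype(np.float32)),np.median(P[k,2]))
go((.453,-.245,.032),-25)"
```

```text
t 26.15 grasp pt [ 0.4566 -0.2047  0.1232] z [-0.038 -0.419 -0.907] y [ 0.996 -0.089 -0.   ] q [-0.51  0.12  0.58  2.08  0.44  1.02 -0.27] F [0.3 0.3 0.6] w 0.996
((450.5860290527344, -242.398681640625), (101.45542907714844, 50.016441345214844), 85.28250885009766) 0.053889320887382575
TCP-> [ 0.455 -0.224  0.078]  step [ 0.0018 -0.0001  0.0998] [-0.05 -0.11 -0.1 ]
```

>>> move_arm(moves="0.002 0 0.04 0 0 0;0.002 0 0.075 0 0 0;0.002 0 0.094 0 0 0;0.002 0 0.099 0 0 0;0.002 0 0.099 0 0 0;0.002 0 0.099 0 0 0")

```text
time: 26.95
tool_pos: [0.4562, -0.2216, 0.0795]
ee_rot: [3.14, 0.436, 1.485]
force: [0.4, 0.5, 0.1]
grip_width: 0.999
```

>>> move_arm(moves="0 0 0 0 0 0;0 0 0 0 0 0;0 0 0 0 0 0;0 0 0 0 0 0;0 0 0 0 0 0;0 0 0 0 0 0;0 0 0 0 0 0", fingers=-1)

```text
time: 27.82
tool_pos: [0.4556, -0.2217, 0.0788]
ee_rot: [-3.142, 0.436, 1.485]
force: [-1.4, 0.7, 0.3]
grip_width: 0.57
```

```bash
python3 -c "
from h import *
gp();go((.46,-.24,.18),-25);go((.54,-.014,.20),65)"
```

```text
t 27.82 grasp pt [ 0.4538 -0.2432  0.0326] z [-0.036 -0.421 -0.906] y [ 0.996 -0.086 -0.   ] q [-0.42  0.3   0.59  2.14  0.39  0.76 -0.23] F [-1.4  0.7  0.3] w 0.57
TCP-> [ 0.462 -0.219  0.226]  step [-0.059   0.006  -0.1352] [0.04 0.   0.08]
TCP-> [ 0.536 -0.06   0.222]  step [ 0.0919  0.0662 -0.2004] [-4.e-02  9.e+01  9.e-02]
```

>>> move_arm(moves="-0.01 0.001 -0.022 0 0 0;-0.03 0.003 -0.068 0 0 0;-0.059 0.006 -0.135 0 0 0;0.092 0.066 -0.2 0 90 0;0.092 0.066 -0.2 0 90 0;0.092 0.066 -0.2 0 90 0;0.092 0.066 -0.2 0 90 0;0.092 0.066 -0.2 0 90 0;0.092 0.066 -0.2 0 90 0;0.092 0.066 -0.2 0 90 0;0.092 0.066 -0.2 0 90 0;0.092 0.066 -0.2 0 90 0")

```text
time: 29.32
tool_pos: [0.535, -0.0616, 0.2188]
ee_rot: [-3.132, -1.137, 1.473]
force: [0.6, 0.1, -3.7]
grip_width: 0.576
```

```bash
python3 -c "
from h import *
gp();go((.5427,-.0136,.068),65)"
```

```text
t 29.32 grasp pt [ 0.539  -0.0155  0.1974] z [ 0.079  0.904 -0.42 ] y [ 0.996 -0.089 -0.004] q [ 0.13  0.54  0.48  1.81 -1.12  1.73  0.91] F [ 0.6  0.1 -3.7] w 0.576
TCP-> [ 0.539 -0.06   0.09 ]  step [-0.1163  0.004   0.0564] [-0.01 -0.17 -0.25]
```

>>> move_arm(moves="-0.05 0.002 0.024 0 0 0;-0.09 0.004 0.044 0 0 0;-0.11 0.004 0.053 0 0 0;-0.116 0.004 0.056 0 0 0;-0.116 0.004 0.056 0 0 0;-0.116 0.004 0.056 0 0 0;-0.116 0.004 0.056 0 0 0")

```text
time: 30.2
tool_pos: [0.5402, -0.0589, 0.0933]
ee_rot: [3.138, -1.134, 1.489]
force: [-0.3, 0.1, -3.0]
grip_width: 0.569
```

```bash
python3 -c "
from h import *
gp()
topplane((220,140,310,220),.105,.13,[.5427,-.010],'t11',cam='top')
q=cv2.imread('pics/t11_raw.png');cv2.imwrite('pics/t11c.png',cv2.resize(q[140:260,200:330],None,fx=5,fy=5,interpolation=2))"
```

```text
t 30.2 grasp pt [ 0.5442 -0.0129  0.0717] z [ 0.078  0.903 -0.423] y [ 0.996 -0.086  0.002] q [ 0.16  0.75  0.43  1.82 -1.18  1.64  1.1 ] F [-0.3  0.1 -3. ] w 0.569
plane 209 slopes deg [4.2 0.1] z 0.123 mean [ 0.542  -0.0098  0.123 ]
```

View pics/t11c.png

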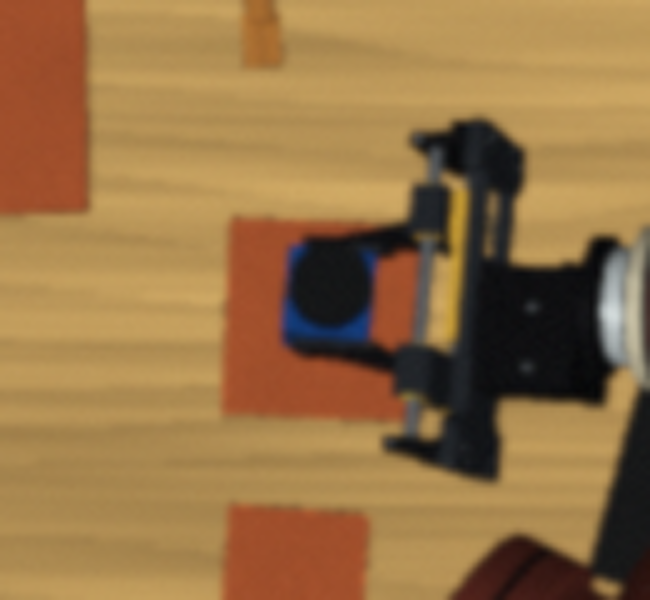

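The jar is upright above the middle tile, lid at (330,285), level within the measurement noise, with about 15 mm to go.

>>> move_arm(moves="-0.004 0 0.002 0 0 0;-0.008 0 0.004 0 0 0;-0.0105 0 0.005 0 0 0;-0.0118 -0.001 0.0055 0 0 0;-0.0118 -0.001 0.0055 0 0 0;-0.0118 -0.001 0.0055 0 0 0;-0.0118 -0.001 0.0055 0 0 0")

```text
time: 31.12
tool_pos: [0.5389, -0.0586, 0.0794]
ee_rot: [3.141, -1.134, 1.485]
force: [-0.3, -0.6, -3.3]
grip_width: 0.573
```

```bash
python3 -c "
from h import *
gp()
p,d=shot('top','t12');shot
P=cloud('top',d,(225,140,290,225));Q=P[(P[:,2]>.1)&(np.hypot(P[:,0]-.543,P[:,1]+.01)<.035)]
print(len(Q),cv2.minEnclosingCircle((Q[:,:2]*1000).astype(np.float32)),np.median(Q[:,2]))"
```

```text
t 31.12 grasp pt [ 0.5429 -0.0126  0.0579] z [ 0.078  0.903 -0.423] y [ 0.996 -0.086  0.   ] q [ 0.16  0.77  0.43  1.82 -1.18  1.63  1.12] F [-0.3 -0.6 -3.3] w 0.573
223 ((543.3053588867188, -9.605696678161621), 22.80419158935547) 0.10950373581483952
```

Centred (543.3, −9.6 against the tile's 542.8, −9.8 mm), with about 1.5 mm to go.

>>> move_arm(moves="-0.0009 0 0.0004 0 0 0;-0.0018 0 0.0008 0 0 0;-0.0018 0 0.0008 0 0 0;-0.0018 0 0.0008 0 0 0")

```text
time: 31.68
tool_pos: [0.5389, -0.0587, 0.0778]
ee_rot: [3.141, -1.135, 1.486]
force: [-2.2, -0.9, 1.9]
grip_width: 0.575
```

>>> move_arm(moves="-0.0006 0 0.0003 0 0 0;-0.0006 0 0.0003 0 0 0;-0.0006 0 0.0003 0 0 0")

```text
time: 32.05
tool_pos: [0.5388, -0.0587, 0.0777]
ee_rot: [3.14, -1.136, 1.487]
force: [-2.6, -2.4, 8.1]
grip_width: 0.574
```

>>> move_arm(moves="0 0 0 0 0 0;0 0 0 0 0 0;0 0 0 0 0 0;0 0 0 0 0 0;0 0 0 0 0 0;0 0 0 0 0 0;0 0 -0.03 0 0 0;0 0 -0.08 0 0 0;0 0 -0.13 0 0 0;0 0 -0.13 0 0 0;0 0 -0.13 0 0 0", fingers=1)

```text
time: 33.42
tool_pos: [0.5288, -0.1756, 0.1313]
ee_rot: [-3.141, -1.135, 1.485]
force: [0.0, 0.5, -0.3]
grip_width: 1.005
```

```bash
python3 -c "
from h import *
gp()
p,d=shot('top','t13',None,1.5)
P=cloud('top',d,(225,140,290,225));Q=P[(P[:,2]>.09)&(np.hypot(P[:,0]-.543,P[:,1]+.01)<.035)]
print(len(Q),cv2.minEnclosingCircle((Q[:,:2]*1000).astype(np.float32)),np.median(Q[:,2]))"
```

```text
t 33.42 grasp pt [ 0.5327 -0.1295  0.1098] z [ 0.078  0.903 -0.422] y [ 0.996 -0.086 -0.   ] q [ 0.3   0.78  0.5   1.66 -1.08  1.81  1.09] F [ 0.   0.5 -0.3] w 1.005
226 ((543.4381713867188, -9.352413177490234), 22.94036293029785) 0.1075785299521308
```

View pics/t13.png

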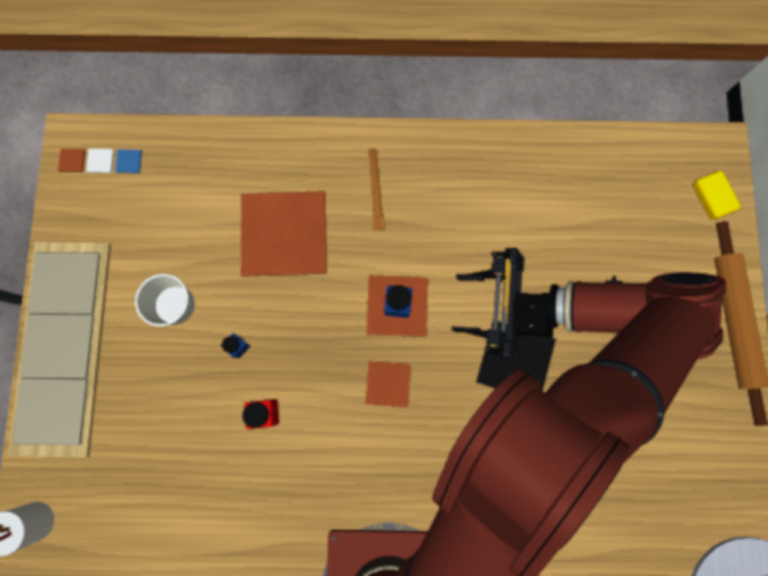

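The jar stands on the middle tile at (398,300). The arm hides the round jar, so I'll raise it and check the bystanders.

>>> move_arm(moves="0.05 0 -0.03 0 0 0;0.1 0 -0.06 0 0 0;0.15 0 -0.08 0 0 0;0.17 0 -0.08 0 -20 0;0.17 0 -0.08 0 -50 0;0.17 0 -0.08 0 -60 0;0.17 0 -0.08 0 -60 0;0.17 0 -0.08 0 -60 0;0.17 0 -0.08 0 -60 0;0.17 0 -0.08 0 -60 0")

```text
time: 34.72
tool_pos: [0.5292, -0.1729, 0.3193]
ee_rot: [-3.141, -0.089, 1.492]
force: [-0.2, -1.2, -0.6]
grip_width: 1.0
```

```bash
python3 -c "
from h import *
gp()
a=cv2.imread('pics/side1_raw.png');shot('side','s14');b=cv2.imread('pics/s14_raw.png')
cv2.imwrite('pics/s14c.png',np.hstack([a,b])[80:,:][:, :].copy() if 0 else cv2.resize(np.vstack([a[100:340],b[100:340]]),None,fx=1.2,fy=1.2))
for n,(u0,v0,u1,v1) in dict(round=(280,285,315,332),tub=(180,118,215,150),tool=(270,175,325,200)).items(): print(n,np.abs(a[v0:v1,u0:u1].astype(float)-b[v0:v1,u0:u1]).mean().round(1))"
```

```text
t 34.73 grasp pt [ 0.5296 -0.1683  0.2685] z [ 0.007  0.089 -0.996] y [ 0.997 -0.079 -0.   ] q [-0.31  0.16  0.68  1.67 -0.19  1.38  0.32] F [-0.2 -1.2 -0.6] w 1.0
round 10.0
tub 9.6
tool 8.9
```

View pics/s14c.png

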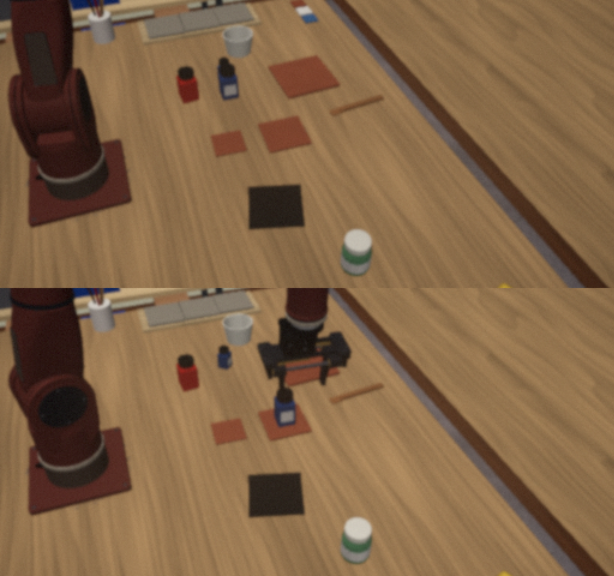

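The before and after views match for the round jar (357,540), tub (238,330) and tool (357,392). The jar stands upright on the middle tile at (286,408), and the hand is clear of it. I'll hand in.

```bash
python3 -c "
from h import *
workorder.sign_off(); gp()"
```

```text
the job is handed in; nothing more can be done
the job is handed in; nothing more can be done
```

The job is done and handed in at about 35 s of the 72 s allowed. I laid the blue jar on its side on the mat to change grips. Then I stood it on its lid on the mat, with the hand fully open and backed off, for about 1.6 s before going in again. After that I laid it down once more, regripped it and set it upright on the 120 mm tile.

**Last checks:**
- **Inverted stand:** the underside measured about 105 mm high (104 expected) and level within about 0.5°.
- **Final position:** the lid measured about 1 mm from the tile's centre, with its top at 107.6 mm (108 expected). The hand was clear and near-zero force was felt.
- **Bystanders:** the round jar, tub and wooden tool look unmoved between the first and last side views.
- **Disagreement:** one depth fit just before setting down showed a 4° lid slope. I took it as depth noise, and the height and position measured after release agree with an upright jar. I did not repeat that slope fit after release.

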